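# Pack a two-tier lunch set

## Robot

A 6-joint arm with a two-finger parallel gripper is mounted at the origin on the work surface. World frame = base frame: x ahead of the robot, y to its left, z up, the work surface at z = 0. Lengths are in m, angles in rad, forces in N, time in s.
With the tool pointing down it reaches from about 0.3 to 0.775 m from the base axis. Payload 14.6 kg.
Tool frame: the origin (TCP) lies at the very end of the fingers, on their centre line; the grasp point (between the pads) lies 19 mm behind it; z points along the fingers, y is the line along which they close (so a half turn about z gives the same grasp; the last joint's range is limited). The gripper opens to 94 mm and grips with 3 to 60 N. Pads are 16 mm wide; open, the fingers measure 119 mm over their backs; the gripper's body (75 mm by 177 mm) begins 78 mm behind the grasp point.
Start: joints at [1.065, 0.3, 1.521, -0, 1.321, -0.067], TCP at [0.234, 0.498, 0.205] pointing down, gripper open.
Joint ranges: [-3.03, 3.03], [-0.79, 2.21], [0.23, 2.52], [-1.04, 4.18], [0, 3.07], [-2.55, 2.55]. Speed limits (rad/s): [2.22, 2.22, 2.57, 3.14, 3.14, 3.14].

## Interface

Orientations are given as [roll, pitch, yaw] about the fixed x, y, z axes, in that order (R = Rz(yaw) Ry(pitch) Rx(roll)).
In Python, from station import ctrl gives the robot as it stands.
- The arm moves only by the shell command python3 -m pendant 'ROWS' [OPENING] [FORCE]. ROWS is JSON, a list of rows, each a list of 2 entries, a list of its own where there are three numbers: the shift along the world's x, y, z in cm, then the turn about the world's z in rad. A call has 1 to 20 rows; each row shifts and turns the commanded pose from where the row before left it; what a row does not reach is not made up. A row lasts 1/12 s, in which the tool goes at most 41.7 mm and 7.16 degrees, less where a joint would pass 70% of its speed; a pose out of reach is approached as far as the arm can. A call is refused whole if a number of a shift passes 4.17 or a number of a turn 0.125, either way. A call with a gripper value outside its range is refused whole. OPENING is the opening, from 0 (shut) to 1 (fully open), set as the call begins (- or left out, the last holds). The fingers move at their own pace and stop on an object; FORCE is the grip in N (left out, the last holds). Time passes only in rows, so rows that do not move let the fingers close. It gives the time, the measured TCP pose, the force, the opening and the grip force at its end, in the units of the state.
- ctrl.get_obs(): the state, without advancing time (a new reading comes with each control period).
- ctrl.camera(name): name is "side" or "top" or "wrist"; returns a dict with "color" (420x560x3 uint8, red, green, blue), "intrinsics" (3x3 intrinsics, pixels), "k1" (the pictures are not rectified: a ray, as slopes to the right and down, at radius r is drawn at 1 + k1 r^2 times it, then the intrinsics apply), "camera_from_world" (4x4, takes a point from world to camera coordinates). Camera axes: x right, y down, z forward; pixel columns grow to the right and rows downward; lengths in m; the calibration is good to about 2 mm. A picture is of the moment at which its call begins. There is no depth.
- ctrl.hand_in(): hands the job in; it is judged then, once.
The state is a dict: "time_s": time; "qpos": joint angles; "joint_vel": joint speeds; "tau": joint torques, N m; "ee_pos": TCP position; "eef_rot": TCP orientation; "force": force on the tool from outside, world axes, zero at the start; "moment": the same for the moment, N m; "grip_width": finger opening in m; "grip_force": force on a finger pad.
Only numpy, scipy, OpenCV 4.12 (cv2) and the standard library are available. Lean on these libraries where they do the work, as an engineer would, in place of code of your own. Each camera call takes 0.05 s, during which the arm holds its last target. There are 200 camera calls.

## Task

Pack the lunch set: put every muffin into the white tub, close the tub with the green lid pressed fully home and level, and stack the yellow box on it with the notch under the box down over the green lid's handle. The red cheese goes inside the yellow box, which ends up closed with the blue lid, also pressed fully home and level. Do not knock over the blue mug or the spice jar.

Things in the scene. Friction and masses are not known exactly. Their poses are not given: they have to be found in the camera images.
- tub: White lower lunch tub, open, 150 (its x) x 110 (its y) x 50 mm high to the rim; wall and floor 4 mm; held fast to the counter by a thin black suction mat (190 x 150 mm). Origin: centre of its underside, at counter height; x along its long side, z up. Three muffins fit side by side along x. A seal stands on its rim.
- tub_seal_a (a joint): Half (at the -x end) of the black rubber seal that stands 6 mm proud of the tub's rim, m: 0 up, 0.006 pushed down level with the rim. It sinks only when pushed with about 5 N, and then stays down without springing back. A lid merely laid on rides up on the seal; it is home when its plate meets the rim itself.
- tub_seal_b (a joint): Half (at the +x end) of the black rubber seal that stands 6 mm proud of the tub's rim, m: 0 up, 0.006 pushed down level with the rim. It sinks only when pushed with about 5 N, and then stays down without springing back. A lid merely laid on rides up on the seal; it is home when its plate meets the rim itself.
- lid_big_grip (a point): Green lid of the tub, 165 x 125 mm, 90 g, same either way round. Point: middle of its white bar handle, 56 long (x, long side) x 12 wide x 20 mm high, rounded top; plate top 10 mm and underside 14 mm below the point, edge of the flared skirt 26 mm below. The skirt goes outside the rim, play 2 mm (5 at its mouth) a side. Point above tub origin: 64 mm home, 70 merely laid on.
- box_mid (a point): Yellow upper box, open, 110 (x) x 62 (y) x 62 mm high, 180 g, wall 4 mm, same either way round. Point: its centre, 31 mm below the rim; inner floor 5 mm below it. Central in its underside is a closed notch 62 (x) x 17 (y) x 22 mm deep that fits over the green lid's handle, so that the box stands on the green plate, this point 21 mm above the handle's. Black end marks show the notch.
- box_seal_a (a joint): Half (at the -x end) of the black rubber seal that stands 6 mm proud of the yellow box's rim, m: 0 up, 0.006 pushed down level with the rim. It sinks only when pushed with about 4 N, and then stays down without springing back. A lid merely laid on rides up on the seal; it is home when its plate meets the rim itself.
- box_seal_b (a joint): Half (at the +x end) of the black rubber seal that stands 6 mm proud of the yellow box's rim, m: 0 up, 0.006 pushed down level with the rim. It sinks only when pushed with about 4 N, and then stays down without springing back. A lid merely laid on rides up on the seal; it is home when its plate meets the rim itself.
- lid_small_grip (a point): Blue lid of the yellow box, 125 x 77 mm, 50 g, same either way round. Point: middle of its white bar handle, 56 long (x, long side) x 12 wide x 20 mm high; plate top 10 mm and underside 14 mm below, edge of the flared skirt 26 mm below. The skirt goes outside the rim, play 2 mm (5 at its mouth) a side. Point above the box's centre: 45 mm home, 51 merely laid on.
- cheese_mid (a point): Small round cheese in red wax, 40 mm across, 24 mm high, 30 g, lying flat on the counter; this point is its centre.
- board: Light wooden chopping board, fixed, 140 (x) x 180 (y) x 14 mm thick; origin at the centre of its underside, z up. The muffins stand on it.
- muffin1_mid (a point): Brown mini muffin, 40 mm across (43 at its crown), 34 mm high, 35 g, firm, standing upright on the board; this point is its centre, 17 mm up. Two or three muffins are present.
- muffin2_mid (a point): Brown mini muffin, 40 mm across (43 at its crown), 34 mm high, 35 g, firm, standing upright on the board; this point is its centre, 17 mm up. Two or three muffins are present.
- muffin3_mid (a point): Brown mini muffin, 40 mm across (43 at its crown), 34 mm high, 35 g, firm, standing upright on the board; this point is its centre, 17 mm up. Two or three muffins are present.
- mug: Blue mug, 76 mm across, 85 mm high, handle on its y side; not part of the job; origin at the centre of its underside.
- spice_jar: Amber spice jar with a red cap, 48 mm across, 85 mm high; not part of the job; origin at the centre of its underside.
Mind the look-alikes: they are no part of the job. What is shaped like the part that bears lid_big_grip but turquoise is not meant. Leave any grey look-alike of the part that bears muffin1_mid alone.

How it is judged:
By the outcome, as a careful person would: the job done as asked, in the order asked, and still so for the second after the job is handed in, with the robot touching nothing.
Of muffin1, muffin2, muffin3 only 2 to 3 are there at a start; the rules pass over those that are not, and their reading is None.
At some moment in a run one of muffin1, muffin2, muffin3, cheese, lid_big, lid_small may be knocked a few centimetres aside while the robot is not near it.
It also fails if it takes over 200 s, if anything falls off the work surface, if the arm or the gripper's body presses on something with over 40 N, if the wrist force passes 120 N, or if a joint passes its speed limit or range.

## Working session

There is one attempt and no reset: what is moved stays moved. The work goes in short steps, Python scripts to look and compute and a shell command to move; the robot and the scene stay as the last step left them, time stands still between calls to the robot, and variables do not carry over. Pictures are saved under pics/ and viewed, at most 14 in all, crops included, and the job is handed in when it is done.

```bash
ls; mkdir -p pics; cat > h.py <<'E'
import numpy as np, cv2
from station import ctrl
def snap(n,f=None):
    c=ctrl.camera(n)
    if f: cv2.imwrite('pics/'+f,cv2.cvtColor(c['color'],cv2.COLOR_RGB2BGR))
    return c
def ray(c,uv):
    K=np.array(c['intrinsics']);k=c['k1'];T=np.array(c['camera_from_world'])
    d=np.linalg.inv(K)@[uv[0],uv[1],1.]; p=d[:2]; q=p.copy()
    for _ in range(30): q=p/(1+k*(q@q))
    R=T[:3,:3]; return -R.T@T[:3,3], R.T@np.array([q[0],q[1],1.])
def at(c,uv,z):
    o,d=ray(c,uv); return o+d*(z-o[2])/d[2]
def proj(c,P):
    T=np.array(c['camera_from_world']);K=np.array(c['intrinsics'])
    x=T[:3,:3]@np.array(P)+T[:3,3]; s=x[:2]/x[2]; s=s*(1+c['k1']*(s@s)); return (K@[s[0],s[1],1])[:2]
E
python3 - <<'E'
from h import *
for n in('top','side'):
    c=snap(n,n+'1.png'); o,d=ray(c,(280,210)); print(n,o.round(3),d.round(3),c['intrinsics'][0],c['k1'])
print(ctrl.get_obs())
E
```

```text
pics
top [ 0.258 -0.002  1.345] [ 0.178 -0.007 -0.984] [458.82964035   0.         274.35992303] -0.040958858930901135
side [0.35  0.917 0.573] [ 0.104 -0.88  -0.463] [408.96138818   0.         273.56531038] -0.06787936721443415
{'time_s': 0.1, 'qpos': array([ 1.06540973e+00,  3.00389116e-01,  1.52155863e+00, -1.08711122e-05,
        1.32069505e+00, -6.65972631e-02]), 'joint_vel': array([ 0.00060618, -0.002999  , -0.00169039, -0.00189423, -0.00020608,
       -0.00124219]), 'tau': array([ 1.62937311e-03, -5.32637429e+01, -3.53283727e+01,  7.09864986e-02,
        2.34893057e-02, -7.91265916e-05]), 'ee_pos': array([0.23354605, 0.49767452, 0.2049408 ]), 'eef_rot': array([-3.14054413e+00, -5.93785897e-05,  2.70280599e+00]), 'force': array([-0.40575585,  0.81557782,  0.80196942]), 'moment': array([-0.02864174,  0.02406458, -0.00999123]), 'grip_force': 0.0, 'grip_width': 0.0940437241973568}
```

```bash
python3 -m pendant 2>&1 | head -20
```

```text
invalid input
```

View pics/top1.png

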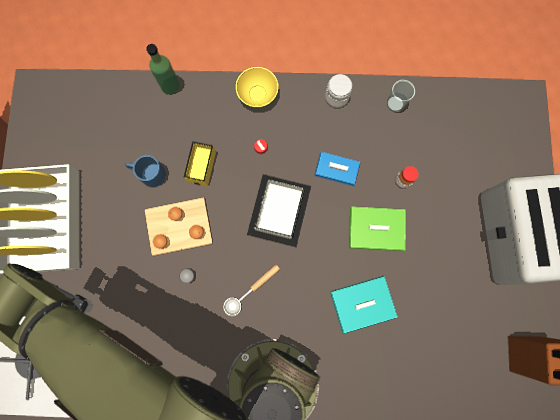

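View pics/side1.png

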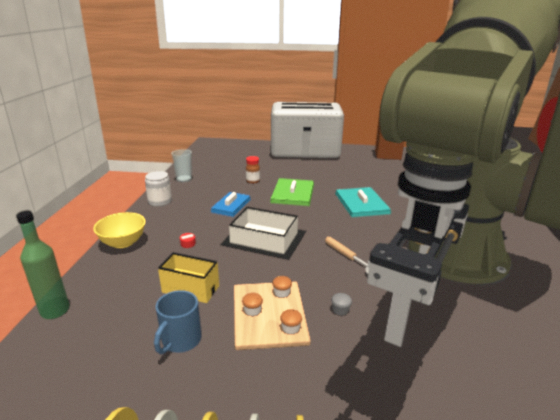

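The top view shows three brown muffins at (176,214), (197,232) and (160,241), with a grey look-alike at (187,275) that I'll leave alone. The green lid is at (378,228); the turquoise one at (365,304) is not meant. The blue lid is at (338,168), the cheese at (261,146), the yellow box at (200,162) and the tub at (279,209). The side view agrees with this. Next I'll measure everything and confirm the choices in one crop.

```bash
cat >> h.py <<'E'
def blobs(c,lo,hi,amin=60):
    h=cv2.cvtColor(c['color'],cv2.COLOR_RGB2HSV); m=cv2.inRange(h,np.array(lo),np.array(hi))
    cs,_=cv2.findContours(m,cv2.RETR_EXTERNAL,cv2.CHAIN_APPROX_NONE)
    return sorted([k for k in cs if cv2.contourArea(k)>=amin],key=lambda k:-cv2.contourArea(k))
def rect(c,k,z):
    P=np.array([at(c,p,z)[:2] for p in k[:,0].astype(float)])
    (x,y),(w,h),a=cv2.minAreaRect((P*1000).astype(np.float32))
    if w<h: w,h,a=h,w,a+90
    return dict(xy=(round(x/1000,4),round(y/1000,4)),size=(round(w),round(h)),ang=round((a+90)%180-90,1),px=k[:,0].mean(0).round().tolist())
E
python3 - <<'E'
from h import *
c=snap('top'); im=c['color']; H=cv2.cvtColor(im,cv2.COLOR_RGB2HSV)
for n,(u,v) in dict(g=(378,240),t=(350,304),b=(325,165),ch=(258,150),y=(205,180),yin=(200,160),muf=(176,214),board=(160,215),tub=(279,209),mug=(140,180),cap=(411,174),hand=(379,228)).items(): print(n,H[v,u])
for n,lo,hi,z,a in [('green',(40,120,60),(70,255,255),.015,400),('turq',(78,120,60),(95,255,255),.015,400),('blue',(98,150,120),(110,255,255),.015,400),('cheese',(0,190,120),(4,255,255),.024,60),('muffin',(5,150,80),(14,255,255),.037,60),('yellow',(22,150,80),(32,255,255),.062,300),('board',(10,50,120),(22,140,255),.014,1500)]:
    for k in blobs(c,lo,hi,a):
        if 120<k[:,0,0].mean()<440 and 100<k[:,0,1].mean()<330: print(n,rect(c,k,z))
W=lambda x0,y0:cv2.resize(im[y0:y0+150,x0:x0+133],(399,450),interpolation=cv2.INTER_CUBIC)
cv2.imwrite('pics/crop.png',cv2.cvtColor(np.hstack([W(130,135),W(300,150)]),cv2.COLOR_RGB2BGR))
E
```

```text
g [ 47 140 238]
t [ 87 150 229]
b [101 168 231]
ch [  1 176 255]
y [ 23 177 128]
yin [ 30 133 254]
muf [ 14 150 241]
board [ 22  93 253]
tub [ 30   1 254]
mug [107  20  89]
cap [  1 185 252]
hand [ 30   4 255]
green {'xy': (0.4509, -0.2972), 'size': (164, 123), 'ang': 88.1, 'px': [377.0, 228.0]}
turq {'xy': (0.2314, -0.2552), 'size': (164, 122), 'ang': -72.7, 'px': [363.0, 304.0]}
blue {'xy': (0.6295, -0.1793), 'size': (122, 75), 'ang': 76.3, 'px': [337.0, 169.0]}
muffin {'xy': (0.426, 0.2302), 'size': (38, 37), 'ang': 2.9, 'px': [196.0, 232.0]}
muffin {'xy': (0.3961, 0.3323), 'size': (38, 35), 'ang': -88.6, 'px': [160.0, 241.0]}
muffin {'xy': (0.4771, 0.294), 'size': (39, 38), 'ang': 3.4, 'px': [175.0, 213.0]}
board {'xy': (0.454, 0.053), 'size': (1472, 930), 'ang': 80.9, 'px': [262.0, 227.0]}
```

View pics/crop.png

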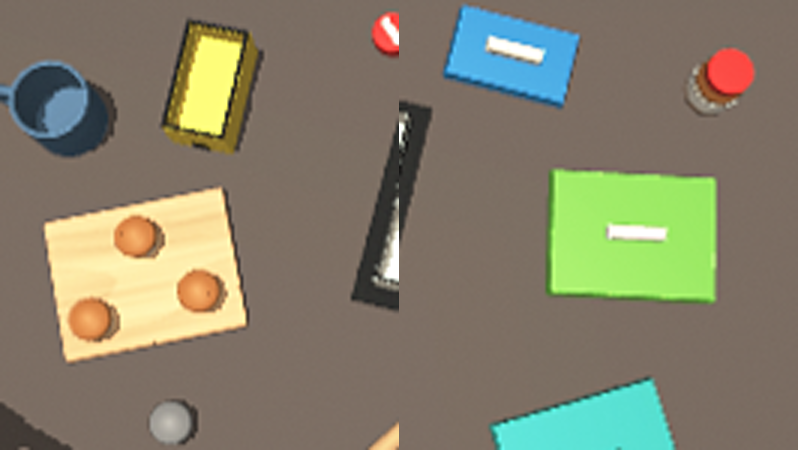

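The crop confirms it: the green lid is plain green, distinct from the turquoise one below it. The three brown muffins stand on the board and the grey one stands off it. Now the tub, box, cheese, mug and jar poses.

```bash
python3 - <<'E'
from h import *
c=snap('top'); im=c['color']; H=cv2.cvtColor(im,cv2.COLOR_RGB2HSV)
m=cv2.inRange(H,(0,0,0),(180,255,50)); m[:,:235]=0;m[:,325:]=0;m[:165]=0;m[255:]=0
k=max(cv2.findContours(m,0,1)[0],key=cv2.contourArea); print('mat',rect(c,k,.001))
m=cv2.inRange(H,(0,0,225),(180,30,255)); m[:,:235]=0;m[:,325:]=0;m[:165]=0;m[255:]=0
k=max(cv2.findContours(m,0,1)[0],key=cv2.contourArea); print('tub floor',rect(c,k,.004))
for k in blobs(c,(0,130,120),(4,255,255),30): 
  if k[:,0,1].mean()>100:print('red',rect(c,k,.024), cv2.contourArea(k))
for k in blobs(c,(28,100,200),(33,255,255),100):print('boxfloor',rect(c,k,.026))
# box dark/yellow whole
for p in [(193,141.5),(215,147),(185,179),(207,184)]: print(at(c,p,.068).round(3))
print('mug',at(c,(147,168),.085).round(3),'jar',at(c,(411,174),.085).round(3))
s=snap('side')
for n,pts in dict(tubrim=[(245,211),(298,219),(231,241),(288,249)],).items():
  for p in pts: print(n,at(s,p,.056).round(3))
E
```

```text
mat {'xy': (0.5017, -0.0075), 'size': (187, 147), 'ang': -12.6, 'px': [279.0, 211.0]}
tub floor {'xy': (0.5046, -0.0108), 'size': (137, 99), 'ang': -13.0, 'px': [280.0, 209.0]}
red {'xy': (0.6164, -0.3963), 'size': (47, 42), 'ang': -1.6, 'px': [410.0, 174.0]} 170.5
red {'xy': (0.6923, 0.0511), 'size': (40, 40), 'ang': -26.1, 'px': [260.0, 146.0]} 125.5
boxfloor {'xy': (0.6334, 0.2311), 'size': (95, 44), 'ang': -9.3, 'px': [199.0, 163.0]}
boxfloor {'xy': (0.8646, 0.0623), 'size': (62, 58), 'ang': 1.3, 'px': [258.0, 92.0]}
[0.686 0.246 0.068]
[0.67  0.181 0.068]
[0.573 0.263 0.068]
[0.56  0.199 0.068]
mug [0.598 0.37  0.085] jar [ 0.598 -0.381  0.085]
tubrim [ 0.56  -0.047  0.056]
tubrim [ 0.413 -0.023  0.056]
tubrim [0.563 0.109 0.056]
tubrim [0.424 0.124 0.056]
```

```bash
python3 -m pendant '[[[2.3,-2.37,-1.3],0.031],[[2.3,-2.37,-1.3],0.031],[[2.3,-2.37,-1.3],0.031],[[2.3,-2.37,-1.3],0.031],[[2.3,-2.37,-1.3],0.031],[[2.3,-2.37,-1.3],0.031],[[2.45,-2.35,-1.3],0.033],[[0,0,0],0],[[0,0,0],0]]' 0.65 15
python3 - <<'E'
from h import *
c=snap('wrist','w1.png'); print(c['camera_from_world'])
for k in blobs(c,(5,120,60),(18,255,255),150): print(rect(c,k,.037),cv2.contourArea(k))
print(ctrl.get_obs()['ee_pos'])
E
```

```text
time_s: 1.0
ee_pos: [0.3967, 0.3311, 0.1139]
eef_rot: [-3.141, -0.001, 2.919]
force: [0.6, 0.8, -0.6]
grip_width: 0.0609
grip_force: 0.0
[[ 2.20848281e-01  9.75308132e-01  2.92371572e-04 -4.09973938e-01]
 [ 9.46121772e-01 -2.14312104e-01  2.42742488e-01 -3.07558115e-01]
 [ 2.36811381e-01 -5.33326420e-02 -9.70090717e-01  2.23728037e-01]
 [ 0.00000000e+00  0.00000000e+00  0.00000000e+00  1.00000000e+00]]
{'xy': (0.4285, 0.2921), 'size': (163, 117), 'ang': -77.2, 'px': [237.0, 244.0]} 17170.5
{'xy': (0.5736, 0.356), 'size': (341, 20), 'ang': 77.2, 'px': [360.0, 410.0]} 5264.5
{'xy': (0.5265, 0.4259), 'size': (70, 23), 'ang': -1.0, 'px': [432.0, 340.0]} 1129.0
{'xy': (0.4729, 0.1885), 'size': (70, 23), 'ang': -23.4, 'px': [123.0, 341.0]} 1108.5
[0.39623332 0.3321095  0.11444056]
```

View pics/w1.png

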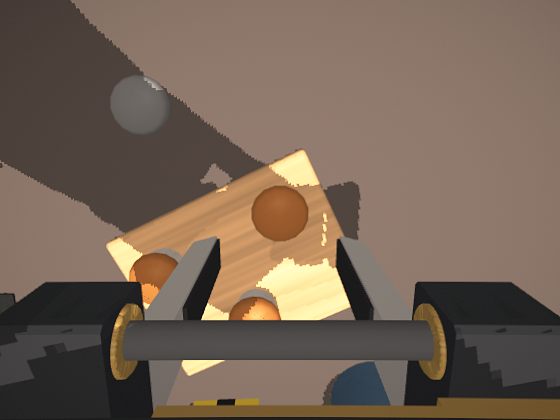

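Muffin at wrist pixel (280,213), centred between the fingers; the grey one at (140,103) is well away. I'll descend and grip.

```bash
python3 - <<'E'
from h import *
c=snap('wrist'); print(at(c,(280,213),.04).round(4))
E
python3 -m pendant '[[[0,0,-3.2],0],[[0,0,-3.2],0],[[0,0,-3.2],0],[[0,0,0],0],[[0,0,0],0]]'
python3 -m pendant '[[[0,0,0],0],[[0,0,0],0],[[0,0,0],0],[[0,0,0],0],[[0,0,0],0]]' 0.3 15
```

```text
[0.3951 0.3334 0.04  ]
time_s: 1.52
ee_pos: [0.3953, 0.3332, 0.018]
eef_rot: [-3.141, -0.001, 2.923]
force: [0.4, -0.2, 0.2]
grip_width: 0.0611
grip_force: 0.0
time_s: 1.93
ee_pos: [0.3962, 0.3325, 0.0189]
eef_rot: [3.141, 0.0, 2.922]
force: [-2.2, 1.3, 2.9]
grip_width: 0.0398
grip_force: 15.0
```

```bash
python3 -m pendant '[[[0,0,3.4],0],[[0,0,3.4],0],[[0,0,3.4],0],[[0.7,-3.7,0],0],[[0.7,-3.7,0],0],[[0.7,-3.7,0],0],[[0.7,-3.7,0],0],[[0.7,-3.7,0],0],[[0.7,-3.7,0],0],[[0.7,-3.7,0],0],[[0.6,-3.7,0],0],[[0.6,-3.5,0],0],[[0,0,0],0],[[0,0,-3.6],0],[[0,0,-3.6],0],[[0,0,-3.5],0],[[0,0,0],0],[[0,0,0],0]]'
python3 -m pendant '[[[0,0,0],0],[[0,0,0],0],[[0,0,0],0],[[0,0,3.6],0],[[0,0,3.6],0],[[0,0,3.6],0],[[0,0,0],0]]' 0.53
python3 - <<'E'
from h import *
print(ctrl.get_obs()['ee_pos'].round(4))
c=snap('wrist','w2.png')
c=snap('top')
for k in blobs(c,(5,130,80),(16,255,255),60): 
  if k[:,0,0].mean()<320:print('muf',rect(c,k,.037))
E
```

```text
time_s: 3.43
ee_pos: [0.4565, 0.0015, 0.0132]
eef_rot: [-3.141, -0.003, 2.922]
force: [0.5, -0.1, 0.6]
grip_width: 0.0401
grip_force: 15.0
time_s: 4.02
ee_pos: [0.4601, 0.001, 0.1287]
eef_rot: [3.14, 0.011, 2.922]
force: [0.9, 0.0, 0.9]
grip_width: 0.0497
grip_force: 0.0
[0.4601 0.001  0.1287]
muf {'xy': (0.8962, -0.0025), 'size': (1811, 579), 'ang': -88.7, 'px': [293.0, 51.0]}
muf {'xy': (0.4261, 0.2288), 'size': (41, 38), 'ang': -88.6, 'px': [196.0, 232.0]}
muf {'xy': (0.4778, 0.2933), 'size': (39, 38), 'ang': -42.3, 'px': [175.0, 213.0]}
```

View pics/w2.png

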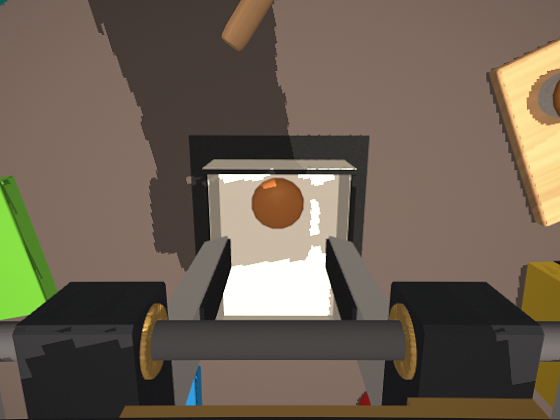

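Muffin 1 sits in the tub at wrist pixel (277,203), centred across it, and the tub is square with the gripper. Next muffin.

```bash
python3 -m pendant '[[[0.26,3.65,0],0],[[0.26,3.65,0],0],[[0.26,3.65,0],0],[[0.26,3.65,0],0],[[0.26,3.65,0],0],[[0.26,3.65,0],0],[[0.26,3.65,0],0],[[0.26,3.65,0],0],[[0,0,0],0],[[0,0,-3.4],0],[[0,0,-3.4],0],[[0,0,-3.4],0],[[0,0,0],0],[[0,0,0],0]]' 0.65
python3 -m pendant '[[[0,0,0],0],[[0,0,0],0],[[0,0,0],0],[[0,0,0],0]]' 0.3
```

```text
time_s: 5.28
ee_pos: [0.4772, 0.2924, 0.0177]
eef_rot: [-3.14, -0.002, 2.922]
force: [-0.1, 0.7, 0.5]
grip_width: 0.0612
grip_force: 0.0
time_s: 5.62
ee_pos: [0.4779, 0.2931, 0.0196]
eef_rot: [-3.142, 0.0, 2.922]
force: [-0.6, -0.8, 0.7]
grip_width: 0.04
grip_force: 15.0
```

```bash
python3 -m pendant '[[[0,0,3.4],0],[[0,0,3.4],0],[[0,0,3.4],0],[[0.77,-3.47,0],0],[[0.77,-3.47,0],0],[[0.77,-3.47,0],0],[[0.77,-3.47,0],0],[[0.77,-3.47,0],0],[[0.77,-3.47,0],0],[[0.77,-3.47,0],0],[[0.77,-3.47,0],0],[[0.77,-3.47,0],0],[[0,0,0],0],[[0,0,-3.6],0],[[0,0,-3.6],0],[[0,0,-3.4],0],[[0,0,0],0],[[0,0,0],0]]'
python3 -m pendant '[[[0,0,0],0],[[0,0,0],0],[[0,0,0],0],[[0,0,3.6],0],[[0,0,3.6],0],[[0,0,3.6],0],[[0,0,0],0]]' 0.53
python3 - <<'E'
from h import *
c=snap('top')
for k in blobs(c,(5,130,80),(16,255,255),60): 
  if k[:,0,0].mean()<320 and k[:,0,1].mean()>100:print('muf',rect(c,k,.037))
E
```

```text
time_s: 7.12
ee_pos: [0.5467, -0.0189, 0.0152]
eef_rot: [-3.141, -0.002, 2.922]
force: [0.6, 0.4, 0.9]
grip_width: 0.0396
grip_force: 15.0
time_s: 7.7
ee_pos: [0.5502, -0.0193, 0.1316]
eef_rot: [3.14, 0.012, 2.922]
force: [-0.2, 0.4, 1.5]
grip_width: 0.0503
grip_force: 0.0
muf {'xy': (0.4261, 0.2288), 'size': (41, 38), 'ang': -88.6, 'px': [196.0, 232.0]}
```

```bash
python3 -m pendant '[[[-1.51,3.1,0],0],[[-1.51,3.1,0],0],[[-1.51,3.1,0],0],[[-1.51,3.1,0],0],[[-1.51,3.1,0],0],[[-1.51,3.1,0],0],[[-1.51,3.1,0],0],[[-1.51,3.1,0],0],[[0,0,0],0],[[0,0,-3.5],0],[[0,0,-3.5],0],[[0,0,-3.4],0],[[0,0,0],0],[[0,0,0],0]]' 0.65
python3 -m pendant '[[[0,0,0],0],[[0,0,0],0],[[0,0,0],0],[[0,0,0],0]]' 0.3
```

```text
time_s: 8.92
ee_pos: [0.426, 0.2284, 0.0183]
eef_rot: [-3.14, -0.002, 2.922]
force: [-0.5, -0.1, -0.1]
grip_width: 0.0614
grip_force: 0.0
time_s: 9.25
ee_pos: [0.4266, 0.2289, 0.0198]
eef_rot: [3.141, 0.0, 2.922]
force: [-0.2, -0.3, 2.3]
grip_width: 0.0401
grip_force: 15.0
```

```bash
python3 -m pendant '[[[0,0,3.4],0],[[0,0,3.4],0],[[0,0,3.4],0],[[1.08,-3.39,0],0],[[1.08,-3.39,0],0],[[1.08,-3.39,0],0],[[1.08,-3.39,0],0],[[1.08,-3.39,0],0],[[1.08,-3.39,0],0],[[1.08,-3.39,0],0],[[0,0,0],0],[[0,0,-3.6],0],[[0,0,-3.6],0],[[0,0,-3.4],0],[[0,0,0],0],[[0,0,0],0]]'
python3 -m pendant '[[[0,0,0],0],[[0,0,0],0],[[0,0,0],0],[[0,0,3.6],0],[[0,0,3.6],0],[[0,0,3.6],0],[[0,-4,0],0],[[0,-4,0],0],[[0,-4,0],0],[[0,-4,0],0],[[0,-4,0],0],[[0,-4,0],0],[[0,0,0],0],[[0,0,0],0]]' 0.53
python3 - <<'E'
from h import *
c=snap('top')
im=c['color'];cv2.imwrite('pics/t3.png',cv2.cvtColor(cv2.resize(im[130:330,120:440],(800,500),interpolation=cv2.INTER_CUBIC),cv2.COLOR_RGB2BGR))
for k in blobs(c,(5,130,80),(16,255,255),60): 
  if k[:,0,0].mean()<320 and k[:,0,1].mean()>100:print('muf',rect(c,k,.03))
for k in blobs(c,(40,120,60),(70,255,255),400): print('green',rect(c,k,.014))
E
```

```text
time_s: 10.58
ee_pos: [0.5014, -0.0081, 0.0153]
eef_rot: [-3.141, -0.003, 2.922]
force: [0.0, -0.0, -0.3]
grip_width: 0.0395
grip_force: 15.0
time_s: 11.75
ee_pos: [0.5018, -0.25, 0.1243]
eef_rot: [-3.141, 0.001, 2.919]
force: [-1.0, -0.3, 0.7]
grip_width: 0.0498
grip_force: 0.0
muf {'xy': (0.5484, -0.0198), 'size': (37, 37), 'ang': 28.3, 'px': [283.0, 192.0]}
muf {'xy': (0.4572, 0.0007), 'size': (38, 35), 'ang': -88.7, 'px': [276.0, 223.0]}
muf {'xy': (0.5016, -0.0085), 'size': (36, 35), 'ang': 1.3, 'px': [279.0, 208.0]}
```

View pics/t3.png

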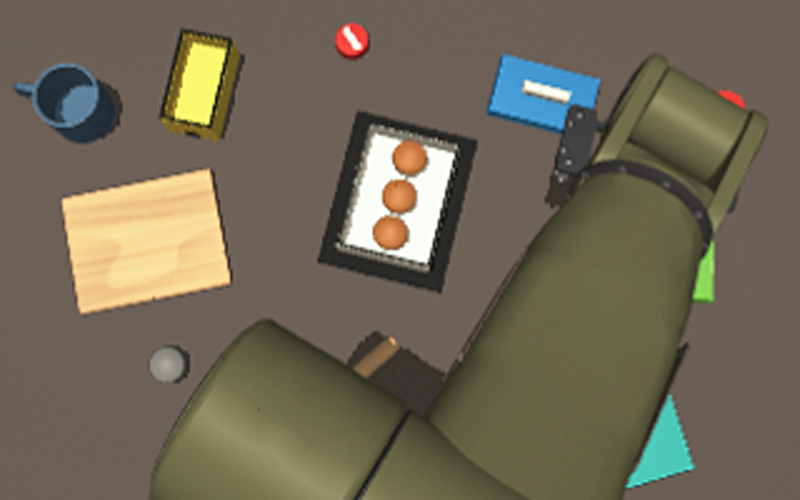

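All three muffins are upright in the tub, at crop pixels (410,158), (399,195) and (390,233). On to the green lid.

```bash
python3 -m pendant '[[[-1,-0.9,0],-0.115],[[-1,-0.9,0],-0.115],[[-1,-0.9,0],-0.115],[[-1,-1,0],-0.115],[[-1,-1,0],-0.115],[[0,0,0],-0.115],[[0,0,0],-0.115],[[0,0,0],-0.115],[[0,0,0],-0.115],[[0,0,0],-0.115],[[0,0,0],-0.115],[[0,0,0],-0.115],[[0,0,0],0],[[0,0,0],0]]' 0.4
cat >> h.py <<'E'
def handle(c,z,rot=None):
    o=ctrl.get_obs()
    h=cv2.cvtColor(c['color'],cv2.COLOR_RGB2HSV); m=cv2.inRange(h,np.array((0,0,170)),np.array((180,50,255)))
    for k in cv2.findContours(m,0,cv2.CHAIN_APPROX_NONE)[0]:
        if cv2.contourArea(k)>200: print('white',rect(c,k,z),cv2.contourArea(k))
    print(o['ee_pos'].round(4),o['eef_rot'][2].round(3))
E
python3 - <<'E'
from h import *
c=snap('wrist','w4.png'); handle(c,.036)
for k in blobs(c,(40,100,60),(70,255,255),400): print('green',rect(c,k,.016))
E
```

```text
time_s: 12.97
ee_pos: [0.4525, -0.2944, 0.124]
eef_rot: [3.141, 0.0, 1.547]
force: [-0.6, 0.2, -0.0]
grip_width: 0.0377
grip_force: 0.0
white {'xy': (0.5967, -0.3523), 'size': (53, 15), 'ang': -10.5, 'px': [459.0, 278.0]} 528.5
white {'xy': (0.4526, -0.2962), 'size': (56, 11), 'ang': 88.3, 'px': [277.0, 211.0]} 963.5
white {'xy': (0.628, -0.1825), 'size': (55, 14), 'ang': 75.8, 'px': [534.0, 42.0]} 1573.5
[ 0.4524 -0.2946  0.1239] 1.547
green {'xy': (0.4528, -0.2972), 'size': (161, 120), 'ang': 88.2, 'px': [277.0, 199.0]}
```

View pics/w4.png

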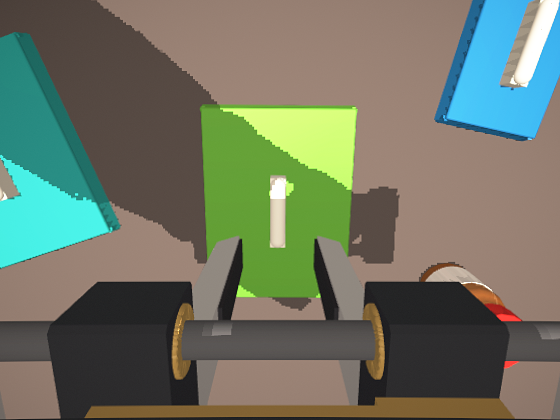

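Handle at wrist pixel (278,211), 56x11 mm and aligned with the gripper. I'll shift 2 mm, descend and grip.

```bash
python3 -m pendant '[[[0,-0.2,-3.5],0],[[0,0,-3.5],0],[[0,0,-3.5],0],[[0,0,0],0],[[0,0,0],0]]'
python3 -m pendant '[[[0,0,0],0],[[0,0,0],0],[[0,0,0],0],[[0,0,0],0],[[0,0,0],0]]' 0 45
python3 -m pendant '[[[0,0,1],0],[[0,0,3],0],[[0,0,3.5],0],[[0,0,3.5],0],[[0,0,0],0],[[0,0,0],0]]'
```

```text
time_s: 13.43
ee_pos: [0.4523, -0.2972, 0.0182]
eef_rot: [-3.141, -0.0, 1.546]
force: [-0.5, -0.5, 0.0]
grip_width: 0.0378
grip_force: 0.0
time_s: 13.85
ee_pos: [0.4522, -0.2974, 0.0186]
eef_rot: [3.141, 0.0, 1.542]
force: [0.8, 0.8, 1.8]
grip_width: 0.0114
grip_force: 45.0
time_s: 14.35
ee_pos: [0.4527, -0.2979, 0.1307]
eef_rot: [3.138, 0.002, 1.542]
force: [-0.0, -0.6, -1.0]
grip_width: 0.0113
grip_force: 45.0
```

```bash
python3 -m pendant '[[[0.5,2.9,0],0.115],[[0.5,2.9,0],0.115],[[0.5,2.9,0],0.115],[[0.5,2.9,0],0.115],[[0.5,2.9,0],0.115],[[0.5,2.9,0],0.115],[[0.5,2.9,0],0.115],[[0.5,2.9,0],0.115],[[0.5,2.9,0],0.115],[[0.45,2.85,0],0.115],[[0,0,0],0.115],[[0,0,0],0.115],[[0,0,0],0],[[0,0,0],0],[[0,0,0],0]]'
python3 - <<'E'
from h import *
c=snap('top'); s=snap('side','s5.png')
for n,c in(('top',c),('side',s)):
  k=blobs(c,(40,100,60),(70,255,255),400)[0]; print(n,rect(c,k,.120),cv2.contourArea(k))
E
```

```text
time_s: 15.6
ee_pos: [0.5012, -0.0081, 0.1279]
eef_rot: [-3.141, -0.001, 2.917]
force: [0.5, 1.2, -0.7]
grip_width: 0.0115
grip_force: 45.0Traceback (most recent call last):
  File "<stdin>", line 4, in <module>
IndexError: list index out of range
```

View pics/s5.png

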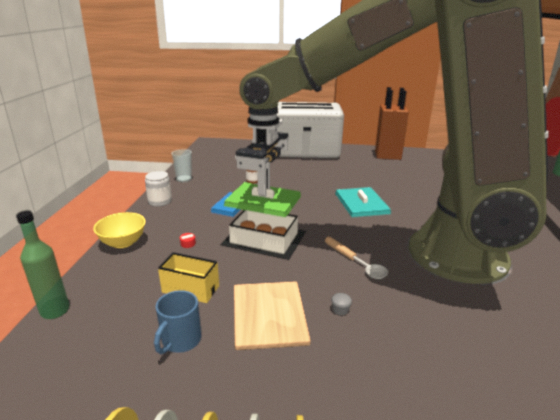

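The green lid hangs level over the tub at side pixel (262,200), and the muffins are visible inside. I'll lower it and press.

```bash
python3 -m pendant '[[[0.05,0,-3],0],[[0,0,-1.5],0],[[0,0,-0.6],0],[[0,0,-0.5],0],[[0,0,-0.4],0],[[0,0,-0.2],0],[[0,0,0],0],[[0,0,0],0]]' - 60
python3 -m pendant '[[[0,0,-0.2],0],[[0,0,-0.2],0],[[0,0,-0.2],0],[[0,0,-0.2],0],[[0,0,0],0],[[0,0,0],0]]'
python3 - <<'E'
from h import *
o=ctrl.get_obs();print(o['moment'].round(2),o['force'].round(1))
E
```

```text
time_s: 16.37
ee_pos: [0.5024, -0.008, 0.067]
eef_rot: [3.141, 0.001, 2.922]
force: [0.8, 0.9, -1.2]
grip_width: 0.0112
grip_force: 60.0
time_s: 16.87
ee_pos: [0.502, -0.0078, 0.0588]
eef_rot: [3.142, -0.0, 2.922]
force: [-2.8, -0.4, 6.0]
grip_width: 0.0112
grip_force: 60.0
[ 0.19  0.84 -0.  ] [-2.8 -0.4  6. ]
```

```bash
python3 -m pendant '[[[0,0,-0.2],0],[[0,0,-0.2],0],[[0,0,-0.1],0],[[0,0,0],0]]'
python3 -m pendant '[[[0,0,-0.2],0],[[0,0,-0.2],0],[[0,0,0],0],[[0,0,0],0]]'
```

```text
time_s: 17.2
ee_pos: [0.5023, -0.0079, 0.0575]
eef_rot: [-3.142, 0.001, 2.922]
force: [-30.0, 1.5, 59.6]
grip_width: 0.0113
grip_force: 60.0
time_s: 17.53
ee_pos: [0.5048, -0.0084, 0.0556]
eef_rot: [3.141, 0.008, 2.922]
force: [-24.2, -0.9, 73.5]
grip_width: 0.0112
grip_force: 60.0
```

```bash
python3 -m pendant '[[[0,0,0.4],0],[[0,0,0.3],0],[[0,0,0],0]]'
python3 -m pendant '[[[0,0,0],0],[[0,0,0],0],[[0,0,0],0],[[0,0,2],0],[[0,0,3],0],[[0,0,0],0],[[0,0,0],0]]' 0.4 
python3 - <<'E'
from h import *
c=snap('wrist','w6.png'); handle(c,.074)
k=blobs(c,(40,100,60),(70,255,255),400)[0]; print(rect(c,k,.054))
s=snap('side'); im=s['color'];cv2.imwrite('pics/s6.png',cv2.cvtColor(cv2.resize(im[170:270,200:320],(720,600),interpolation=cv2.INTER_CUBIC),cv2.COLOR_RGB2BGR))
E
```

```text
time_s: 17.78
ee_pos: [0.5024, -0.0079, 0.0571]
eef_rot: [3.141, 0.001, 2.922]
force: [-0.5, 0.3, -1.2]
grip_width: 0.0114
grip_force: 60.0
time_s: 18.37
ee_pos: [0.5027, -0.008, 0.1073]
eef_rot: [3.141, 0.002, 2.922]
force: [0.2, 0.4, 0.2]
grip_width: 0.0379
grip_force: 0.0
white {'xy': (0.4992, -0.0081), 'size': (56, 11), 'ang': -12.3, 'px': [278.0, 225.0]} 1485.5
[ 0.502  -0.0079  0.1062] 2.922
{'xy': (0.4977, -0.0071), 'size': (154, 120), 'ang': -12.5, 'px': [278.0, 208.0]}
```

View pics/s6.png

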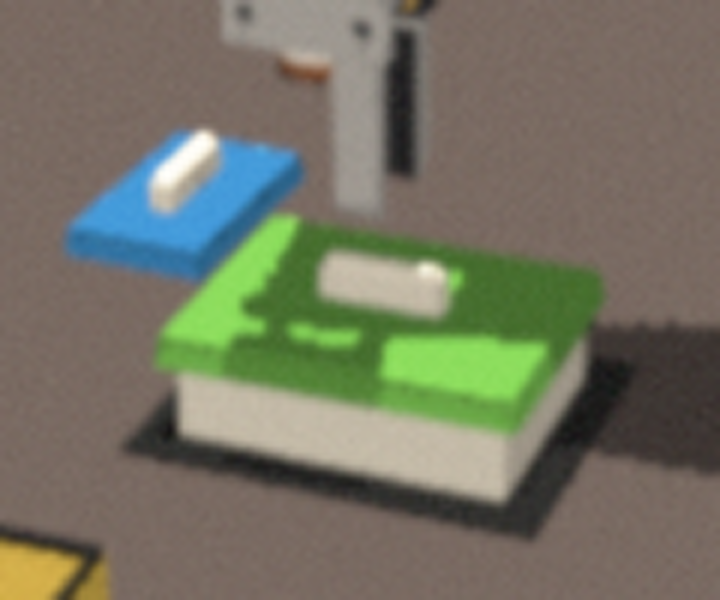

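The lid sits square on the tub with the skirt outside the rim, side crop corners (160,360), (515,425) and (600,290). I'll press each end with shut fingers to confirm it's home.

```bash
python3 -m pendant '[[[2.7,-0.6,0],0],[[2.7,-0.6,0],0],[[0,0,0],0],[[0,0,-2],0],[[0,0,-2],0],[[0,0,-0.6],0],[[0,0,0],0],[[0,0,0],0]]' 0 10
python3 -m pendant '[[[0,0,-0.2],0],[[0,0,-0.2],0],[[0,0,-0.1],0],[[0,0,0],0],[[0,0,0],0]]'
```

```text
time_s: 19.13
ee_pos: [0.5559, -0.0199, 0.0604]
eef_rot: [-3.141, -0.001, 2.922]
force: [0.6, -0.1, 0.7]
grip_width: 0.0007
grip_force: 0.0
time_s: 19.55
ee_pos: [0.5562, -0.0199, 0.0557]
eef_rot: [3.142, 0.0, 2.922]
force: [-1.0, 0.6, 0.1]
grip_width: 0.0004
grip_force: 0.0
```

```bash
python3 -m pendant '[[[0,0,-0.1],0],[[0,0,-0.1],0],[[0,0,0],0],[[0,0,0],0]]'
python3 -m pendant '[[[0,0,-0.1],0],[[0,0,0],0],[[0,0,0],0]]'
```

```text
time_s: 19.88
ee_pos: [0.5563, -0.0199, 0.0544]
eef_rot: [3.142, 0.001, 2.922]
force: [-3.2, 1.0, 9.8]
grip_width: 0.0005
grip_force: 5.0
time_s: 20.13
ee_pos: [0.5564, -0.0199, 0.0542]
eef_rot: [3.142, 0.001, 2.922]
force: [-9.5, 1.3, 20.4]
grip_width: 0.0006
grip_force: 10.0
```

```bash
python3 -m pendant '[[[0,0,2.8],0],[[-3.6,0.8,0],0],[[-3.6,0.8,0],0],[[-3.6,0.8,0],0],[[0,0,0],0],[[0,0,-2],0],[[0,0,-0.5],0],[[0,0,-0.1],0],[[0,0,0],0],[[0,0,0],0]]'
python3 -m pendant '[[[0,0,-0.1],0],[[0,0,-0.1],0],[[0,0,0],0],[[0,0,0],0]]'
```

```text
time_s: 20.97
ee_pos: [0.4483, 0.004, 0.0545]
eef_rot: [-3.142, -0.0, 2.922]
force: [-0.1, -0.4, -0.5]
grip_width: 0.0001
grip_force: 0.0
time_s: 21.3
ee_pos: [0.4486, 0.004, 0.0541]
eef_rot: [3.142, 0.001, 2.922]
force: [-11.7, 0.3, 27.6]
grip_width: 0.0006
grip_force: 13.8
```

Both ends meet at 54 mm, so the green lid is home and level. Next, the yellow box.

```bash
python3 -m pendant '[[[0,0,4],0],[[0,0,4],0],[[1.5,2.2,1.6],0],[[2.15,2.8,0],0.01],[[2.15,2.8,0],0.01],[[2.15,2.8,0],0.01],[[2.15,2.8,0],0.01],[[2.15,2.8,0],0.01],[[2.15,2.8,0],0],[[2.15,2.8,0],0],[[0,0,0],0],[[0,0,0],0]]' 0.97 20
python3 - <<'E'
from h import *
c=snap('wrist','w7.png'); print(ctrl.get_obs()['ee_pos'])
E
```

```text
time_s: 22.3
ee_pos: [0.6137, 0.223, 0.1471]
eef_rot: [-3.141, -0.001, 2.973]
force: [-0.5, -0.7, 0.4]
grip_width: 0.0768
grip_force: 0.0
[0.6133456  0.22200347 0.14762297]
```

View pics/w7.png

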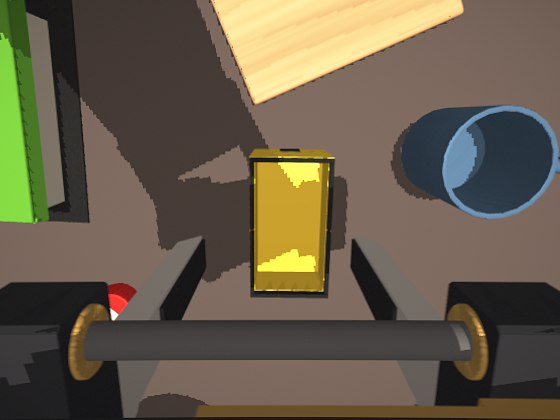

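The box rim is fully visible, with outer corners at (249,157), (335,157), (328,298) and (250,295).

```bash
python3 - <<'E'
from h import *
c=snap('wrist'); H=cv2.cvtColor(c['color'],cv2.COLOR_RGB2HSV)
P=np.array([at(c,p,.067)[:2] for p in [(249,157),(335,157),(328,297),(250,295)]])
print(P.round(4),P.mean(0).round(4)); e=P[:2].mean(0)-P[2:].mean(0); e2=P[1]-P[0]
print(np.degrees(np.arctan2(-e[1],-e[0])),np.linalg.norm(e), np.degrees(np.arctan2(e2[1],e2[0])),np.linalg.norm(e2), np.linalg.norm(P[2]-P[3]))
E
```

```text
[[0.5693 0.2082]
 [0.5796 0.2685]
 [0.6874 0.2487]
 [0.6754 0.1887]] [0.6279 0.2285]
-10.386134401866652 0.10872779192562984 80.28583377280721 0.061233186411781756 0.061207601917187486
```

```bash
python3 -m pendant '[[[1.45,0.6,0],0],[[0,0,0],0],[[0,0,-3.7],-0.004],[[0,0,-3.7],0],[[0,0,-3.7],0],[[0,0,-1.6],0],[[0,0,0],0],[[0,0,0],0]]' 0.97
python3 -m pendant '[[[0,0,0],0],[[0,0,0],0],[[0,0,0],0],[[0,0,0],0],[[0,0,0],0]]' 0.5 25
python3 -m pendant '[[[0,0,1],0],[[0,0,3],0],[[0,0,3],0],[[0,0,3],0],[[0,0,2],0],[[0,0,0],0],[[0,0,0],0]]'
```

```text
time_s: 23.07
ee_pos: [0.6278, 0.2274, 0.022]
eef_rot: [-3.141, -0.0, 2.967]
force: [-0.6, 0.4, 0.3]
grip_width: 0.0913
grip_force: 0.0
time_s: 23.48
ee_pos: [0.6284, 0.2283, 0.0223]
eef_rot: [3.141, 0.001, 2.968]
force: [-0.8, -1.2, 6.4]
grip_width: 0.0616
grip_force: 25.0
time_s: 24.07
ee_pos: [0.6282, 0.2281, 0.1423]
eef_rot: [3.141, 0.001, 2.968]
force: [-0.4, 0.0, -2.2]
grip_width: 0.0616
grip_force: 25.0
```

```bash
python3 -m pendant '[[[-1.58,-2.95,0],-0.012],[[-1.58,-2.95,0],-0.012],[[-1.58,-2.95,0],-0.012],[[-1.58,-2.95,0],-0.01],[[-1.58,-2.95,0],0],[[-1.58,-2.95,0],0],[[-1.58,-2.95,0],0],[[-1.58,-2.95,0],0],[[0,0,0],0],[[0,0,0],0],[[0,0,-2.5],0],[[0,0,-1.5],0],[[0,0,0],0],[[0,0,0],0]]'
python3 -m pendant '[[[0,0,-0.3],0],[[0,0,-0.3],0],[[0,0,-0.3],0],[[0,0,-0.3],0],[[0,0,0],0],[[0,0,0],0]]'
```

```text
time_s: 25.23
ee_pos: [0.5014, -0.0071, 0.1006]
eef_rot: [-3.141, -0.002, 2.923]
force: [0.6, 0.0, -2.3]
grip_width: 0.0619
grip_force: 25.0
time_s: 25.73
ee_pos: [0.5017, -0.0079, 0.0894]
eef_rot: [-3.142, -0.0, 2.922]
force: [-0.7, 0.5, -2.1]
grip_width: 0.0618
grip_force: 25.0
```

The notch has passed the handle top with no contact. Continuing down.

```bash
python3 -m pendant '[[[0,0,-0.4],0],[[0,0,-0.4],0],[[0,0,-0.3],0],[[0,0,-0.1],0],[[0,0,0],0],[[0,0,0],0]]'
python3 -m pendant '[[[0,0,-0.1],0],[[0,0,0],0],[[0,0,0],0]]'
```

```text
time_s: 26.23
ee_pos: [0.5017, -0.0079, 0.0774]
eef_rot: [-3.142, -0.0, 2.922]
force: [0.7, 0.6, -1.1]
grip_width: 0.0619
grip_force: 25.0
time_s: 26.48
ee_pos: [0.5017, -0.0079, 0.0765]
eef_rot: [-3.142, 0.0, 2.922]
force: [0.2, -0.1, -1.8]
grip_width: 0.0619
grip_force: 25.0
```

```bash
python3 -m pendant '[[[0,0,0],0],[[0,0,0],0],[[0,0,0],0],[[0,0,0],0],[[0,0,3],0],[[0,0,3.5],0],[[0,0,3.5],0],[[0,0,0],0]]' 0.97
python3 -m pendant '[[[1.9,0.5,0],-0.121],[[1.9,0.5,0],-0.121],[[1.9,0.5,0],-0.121],[[1.9,0.5,0],-0.121],[[1.9,0.5,0],-0.121],[[1.9,0.5,0],-0.121],[[1.9,0.5,0],-0.121],[[1.9,0.5,0],-0.121],[[1.9,0.5,0],-0.121],[[1.9,0.5,0],-0.121],[[0,0,-1],-0.121],[[0,0,-2],-0.12],[[0,0,-2],-0.12],[[0,0,0],0],[[0,0,0],0]]' 0.65 15
python3 - <<'E'
from h import *
c=snap('wrist','w8.png'); print(ctrl.get_obs()['ee_pos'])
for k in blobs(c,(0,130,60),(4,255,255),300)+blobs(c,(175,130,60),(180,255,255),300): print('red',rect(c,k,.016),cv2.contourArea(k))
c=snap('top')
for k in blobs(c,(0,130,120),(4,255,255),30): 
  if k[:,0,1].mean()>100:print('top red',rect(c,k,.024), cv2.contourArea(k))
s=snap('side'); im=s['color'];cv2.imwrite('pics/s8.png',cv2.cvtColor(cv2.resize(im[130:270,150:320],(728,600),interpolation=cv2.INTER_CUBIC),cv2.COLOR_RGB2BGR))
E
```

```text
time_s: 27.15
ee_pos: [0.504, -0.0081, 0.1829]
eef_rot: [3.14, 0.009, 2.922]
force: [0.3, 0.3, -0.1]
grip_width: 0.0911
grip_force: 0.0
time_s: 28.4
ee_pos: [0.6913, 0.0421, 0.1258]
eef_rot: [-3.14, 0.0, 1.355]
force: [0.9, -0.1, 0.4]
grip_width: 0.0607
grip_force: 0.0
[0.69192101 0.0420923  0.12724728]
red {'xy': (0.6938, 0.0522), 'size': (42, 40), 'ang': -88.3, 'px': [278.0, 190.0]} 1947.5
top red {'xy': (0.6165, -0.3963), 'size': (46, 42), 'ang': -1.6, 'px': [410.0, 173.0]} 169.0
```

View pics/s8.png

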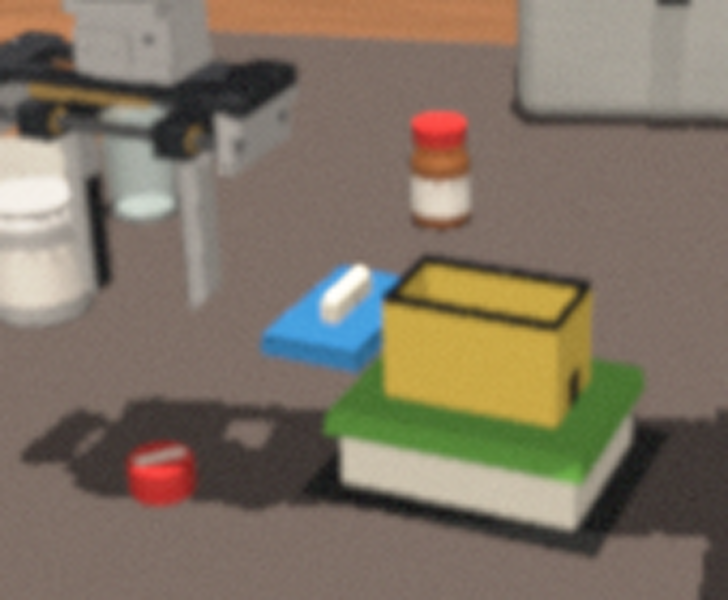

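The box stands flush and square on the green plate, crop corners (388,297) and (560,420), and the cheese at (162,470) is undisturbed. I'll fetch the cheese.

```bash
python3 -m pendant '[[[0.1,0.9,0],0],[[0,0,-3.6],0],[[0,0,-3.6],0],[[0,0,-3.6],0],[[0,0,-1.3],0],[[0,0,0],0],[[0,0,0],0]]'
python3 -m pendant '[[[0,0,0],0],[[0,0,0],0],[[0,0,0],0],[[0,0,0],0],[[0,0,0],0]]' 0.3 15
python3 -m pendant '[[[0,0,2],0],[[0,0,3.6],0],[[0,0,3.6],0],[[0,0,3.6],0],[[0,0,3],0],[[0,0,0],0],[[0,0,0],0]]'
```

```text
time_s: 29.13
ee_pos: [0.6932, 0.0515, 0.0065]
eef_rot: [3.141, -0.0, 1.352]
force: [0.4, 0.1, 0.3]
grip_width: 0.061
grip_force: 0.0
time_s: 29.55
ee_pos: [0.6931, 0.0511, 0.0065]
eef_rot: [3.14, -0.0, 1.351]
force: [-0.8, -0.2, 7.1]
grip_width: 0.0398
grip_force: 15.0
time_s: 30.13
ee_pos: [0.6932, 0.0511, 0.1653]
eef_rot: [3.138, -0.001, 1.351]
force: [0.7, 1.2, -1.1]
grip_width: 0.0397
grip_force: 15.0
```

```bash
python3 -m pendant '[[[-3.19,-0.985,0],0],[[-3.19,-0.985,0],0],[[-3.19,-0.985,0],0],[[-3.19,-0.985,0],0],[[-3.19,-0.985,0],0],[[-3.19,-0.985,0],0],[[0,0,0],0],[[0,0,0],0],[[0,0,-3],0],[[0,0,-3],0],[[0,0,-1.3],0],[[0,0,0],0],[[0,0,0],0]]'
python3 -m pendant '[[[0,0,0],0],[[0,0,0],0],[[0,0,0],0],[[0,0,0],0],[[0,0,3],0],[[0,0,3.5],0],[[0,0,1],0],[[0,0,0],0]]' 0.53
python3 - <<'E'
from h import *
c=snap('wrist')
im=c['color']; cv2.imwrite('pics/w9.png',cv2.cvtColor(im,cv2.COLOR_RGB2BGR))
for k in blobs(c,(0,130,60),(5,255,255),300): print('red',rect(c,k,.1),cv2.contourArea(k))
c=snap('top')
k=blobs(c,(98,150,120),(110,255,255),200)
print([rect(c,q,.014) for q in k])
E
```

```text
time_s: 31.22
ee_pos: [0.5016, -0.0078, 0.0898]
eef_rot: [-3.14, 0.0, 1.351]
force: [0.0, 0.3, -0.8]
grip_width: 0.0401
grip_force: 15.0
time_s: 31.88
ee_pos: [0.5026, -0.0081, 0.1685]
eef_rot: [3.136, -0.001, 1.351]
force: [0.5, 0.4, -0.3]
grip_width: 0.0498
grip_force: 0.0
red {'xy': (0.5032, -0.0055), 'size': (41, 38), 'ang': 77.3, 'px': [276.0, 212.0]} 2335.0
[{'xy': (0.6314, -0.18), 'size': (122, 72), 'ang': 76.2, 'px': [337.0, 168.0]}]
```

View pics/w9.png

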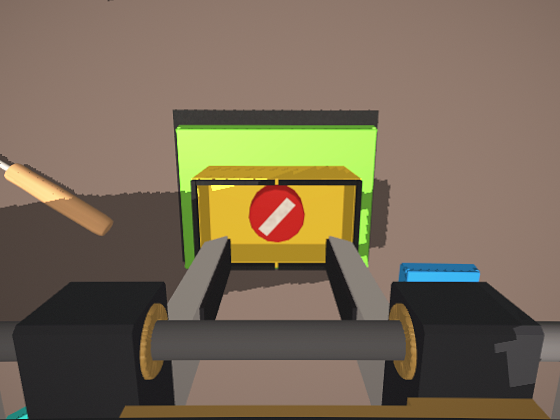

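The cheese lies flat in the box at wrist pixel (276,212). On to the blue lid.

```bash
python3 -m pendant '[[[2.12,-2.88,0],-0.025],[[2.12,-2.88,0],0],[[2.12,-2.88,0],0],[[2.12,-2.88,0],0],[[2.12,-2.88,0],0],[[2.12,-2.88,0],0],[[0,0,-2],0],[[0,0,-2.3],0],[[0,0,0],0],[[0,0,0],0]]' 0.4
python3 - <<'E'
from h import *
c=snap('wrist'); handle(c,.036)
for k in blobs(c,(98,120,60),(110,255,255),400): print('blue',rect(c,k,.016))
E
```

```text
time_s: 32.82
ee_pos: [0.6274, -0.1804, 0.1202]
eef_rot: [-3.137, -0.0, 1.326]
force: [-0.1, -0.2, -0.1]
grip_width: 0.0373
grip_force: 0.0
white {'xy': (0.6079, -0.343), 'size': (42, 17), 'ang': -13.7, 'px': [302.0, 398.0]} 621.5
white {'xy': (0.6333, -0.1786), 'size': (56, 11), 'ang': 76.0, 'px': [284.0, 206.0]} 961.5
white {'xy': (0.8238, -0.1629), 'size': (40, 18), 'ang': 86.8, 'px': [549.0, 123.0]} 1117.5
[ 0.6282 -0.1805  0.1221] 1.326
blue {'xy': (0.6329, -0.179), 'size': (121, 72), 'ang': 76.3, 'px': [283.0, 196.0]}
```

```bash
python3 -m pendant '[[[0.48,0.1,0],0],[[0,0,-3.4],0],[[0,0,-3.4],0],[[0,0,-3.4],0],[[0,0,0],0],[[0,0,0],0]]'
python3 -m pendant '[[[0,0,0],0],[[0,0,0],0],[[0,0,0],0],[[0,0,0],0],[[0,0,0],0]]' 0 45
python3 -m pendant '[[[0,0,2],0],[[0,0,3.6],0],[[0,0,3.6],0],[[0,0,3.6],0],[[0,0,3.4],0],[[0,0,0],0],[[0,0,0],0]]'
```

```text
time_s: 33.37
ee_pos: [0.6337, -0.1795, 0.0207]
eef_rot: [3.141, -0.0, 1.326]
force: [0.1, 0.7, 0.1]
grip_width: 0.037
grip_force: 0.0
time_s: 33.78
ee_pos: [0.6335, -0.1798, 0.021]
eef_rot: [3.141, 0.0, 1.326]
force: [-0.5, 0.9, 2.9]
grip_width: 0.0113
grip_force: 45.0
time_s: 34.37
ee_pos: [0.6339, -0.18, 0.1846]
eef_rot: [3.138, 0.0, 1.326]
force: [0.5, -0.4, -1.9]
grip_width: 0.0114
grip_force: 45.0
```

```bash
python3 -m pendant '[[[-1.32,1.715,0],0.1228],[[-1.32,1.715,0],0.1228],[[-1.32,1.715,0],0.1228],[[-1.32,1.715,0],0.1228],[[-1.32,1.715,0],0.1228],[[-1.32,1.715,0],0.1228],[[-1.32,1.715,0],0.1228],[[-1.32,1.715,0],0.1228],[[-1.32,1.715,0],0.1228],[[-1.32,1.715,0],0.1228],[[0,0,0],0.1228],[[0,0,0],0.1228],[[0,0,0],0.1224],[[0,0,0],0],[[0,0,0],0]]'
python3 -m pendant '[[[0,0,-2],0],[[0,0,-1.2],0],[[0,0,-0.5],0],[[0,0,-0.5],0],[[0,0,-0.3],0],[[0,0,-0.2],0],[[0,0,0],0],[[0,0,0],0]]'
python3 - <<'E'
from h import *
s=snap('side'); im=s['color'];cv2.imwrite('pics/s10.png',cv2.cvtColor(cv2.resize(im[150:270,200:320],(600,600),interpolation=cv2.INTER_CUBIC),cv2.COLOR_RGB2BGR))
E
```

```text
time_s: 35.62
ee_pos: [0.5008, -0.0083, 0.1814]
eef_rot: [-3.141, -0.002, 2.918]
force: [-0.3, -0.2, -0.4]
grip_width: 0.0113
grip_force: 45.0
time_s: 36.28
ee_pos: [0.5015, -0.0083, 0.1358]
eef_rot: [3.142, 0.001, 2.921]
force: [-0.5, 0.2, -0.2]
grip_width: 0.0116
grip_force: 45.0
```

View pics/s10.png

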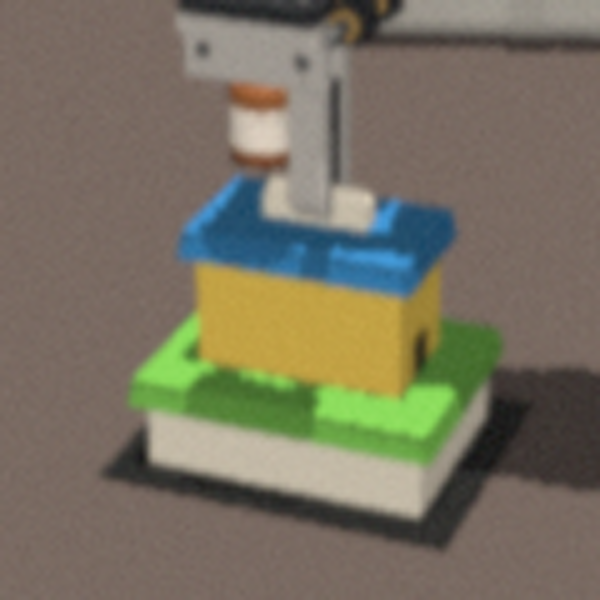

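The blue lid is level and its skirt is outside the rim on every visible side, edge from (185,255) to (405,290). No contact force, so I'll press gently.

```bash
python3 -m pendant '[[[0,0,-0.2],0],[[0,0,-0.2],0],[[0,0,-0.2],0],[[0,0,-0.2],0],[[0,0,0],0],[[0,0,0],0]]' - 60
python3 -m pendant '[[[0,0,-0.1],0],[[0,0,-0.1],0],[[0,0,0],0],[[0,0,0],0]]'
python3 -m pendant '[[[0,0,-0.1],0],[[0,0,0],0],[[0,0,0],0]]'
```

```text
time_s: 36.83
ee_pos: [0.5014, -0.0083, 0.1276]
eef_rot: [3.142, 0.0, 2.922]
force: [-0.4, -0.5, 2.2]
grip_width: 0.0114
grip_force: 60.0
time_s: 37.17
ee_pos: [0.5014, -0.0083, 0.1257]
eef_rot: [3.142, 0.001, 2.922]
force: [-1.9, -0.0, 6.4]
grip_width: 0.0114
grip_force: 60.0
time_s: 37.42
ee_pos: [0.5014, -0.0083, 0.1249]
eef_rot: [3.142, 0.001, 2.922]
force: [-2.7, -0.2, 7.7]
grip_width: 0.011
grip_force: 60.0
```

```bash
python3 -m pendant '[[[0,0,-0.1],0],[[0,0,0],0],[[0,0,0],0]]'
python3 -m pendant '[[[0,0,-0.1],0],[[0,0,0],0],[[0,0,0],0]]'
python3 -m pendant '[[[0,0,-0.1],0],[[0,0,0],0],[[0,0,0],0]]'
```

```text
time_s: 37.67
ee_pos: [0.5015, -0.0083, 0.1249]
eef_rot: [3.142, 0.001, 2.922]
force: [-7.7, 0.2, 19.3]
grip_width: 0.0113
grip_force: 60.0
time_s: 37.92
ee_pos: [0.5015, -0.0083, 0.1248]
eef_rot: [3.142, 0.002, 2.922]
force: [-13.6, 0.9, 31.2]
grip_width: 0.0113
grip_force: 60.0
time_s: 38.17
ee_pos: [0.5016, -0.0083, 0.1248]
eef_rot: [3.141, 0.002, 2.922]
force: [-19.1, 0.4, 42.3]
grip_width: 0.0112
grip_force: 60.0
```

It hit a hard stop at the expected home height. I'll release and check both ends.

```bash
python3 -m pendant '[[[0,0,0.3],0],[[0,0,0],0],[[0,0,0],0]]'
python3 -m pendant '[[[0,0,0],0],[[0,0,0],0],[[0,0,0],0],[[0,0,2],0],[[0,0,3],0],[[0,0,0],0]]' 0.4 
python3 -m pendant '[[[2.2,-0.5,0],0],[[2.2,-0.5,0],0],[[0,0,0],0],[[0,0,0],0],[[0,0,-2.5],0],[[0,0,-2.5],0],[[0,0,0],0],[[0,0,0],0]]' 0 10
```

```text
time_s: 38.42
ee_pos: [0.5015, -0.0083, 0.1249]
eef_rot: [3.141, 0.001, 2.922]
force: [-3.1, -0.3, 10.0]
grip_width: 0.0117
grip_force: 60.0
time_s: 38.92
ee_pos: [0.503, -0.0084, 0.1788]
eef_rot: [3.141, 0.006, 2.922]
force: [0.6, -0.1, 1.5]
grip_width: 0.0375
grip_force: 0.0
time_s: 39.58
ee_pos: [0.5443, -0.0181, 0.1238]
eef_rot: [-3.141, -0.002, 2.922]
force: [0.6, -0.4, -0.2]
grip_width: 0.0007
grip_force: 0.0
```

```bash
python3 -m pendant '[[[0,0,-0.2],0],[[0,0,-0.1],0],[[0,0,-0.1],0],[[0,0,0],0],[[0,0,0],0]]'
python3 -m pendant '[[[0,0,-0.1],0],[[0,0,0],0],[[0,0,0],0]]'
```

```text
time_s: 40.0
ee_pos: [0.5452, -0.0183, 0.1206]
eef_rot: [-3.142, 0.0, 2.922]
force: [-0.1, 0.2, -1.0]
grip_width: 0.0007
grip_force: 0.0
time_s: 40.25
ee_pos: [0.5455, -0.0183, 0.1203]
eef_rot: [3.141, 0.001, 2.922]
force: [-2.6, -0.4, 7.0]
grip_width: 0.0003
grip_force: 3.7
```

```bash
python3 -m pendant '[[[0,0,3],0],[[-2.93,0.67,0],0],[[-2.93,0.67,0],0],[[-2.93,0.67,0],0],[[0,0,0],0],[[0,0,-2],0],[[0,0,-0.8],0],[[0,0,-0.1],0],[[0,0,0],0],[[0,0,0],0]]'
python3 -m pendant '[[[0,0,-0.1],0],[[0,0,-0.1],0],[[0,0,0],0],[[0,0,0],0]]'
```

```text
time_s: 41.08
ee_pos: [0.4576, 0.0017, 0.1203]
eef_rot: [-3.141, -0.001, 2.922]
force: [0.5, 0.2, 0.5]
grip_width: 0.0004
grip_force: 0.0
time_s: 41.42
ee_pos: [0.4578, 0.0017, 0.1201]
eef_rot: [3.142, 0.001, 2.922]
force: [-10.7, -0.0, 25.6]
grip_width: 0.0007
grip_force: 12.2
```

Both ends are home at 120 mm. I'll retreat, take a last look and hand in.

```bash
python3 -m pendant '[[[0,0,3],0],[[0,0,4],0],[[0,0,4],0],[[-3,3,0],0],[[-3,3,0],0],[[0,3,0],0],[[0,3,0],0],[[0,3,0],0],[[0,3,0],0],[[0,0,0],0],[[0,0,0],0],[[0,0,0],0]]'
python3 - <<'E'
from h import *
s=snap('side','s11.png')
E
```

```text
time_s: 42.42
ee_pos: [0.3985, 0.1803, 0.2283]
eef_rot: [-3.141, -0.0, 2.922]
force: [0.6, -0.4, -0.0]
grip_width: 0.0004
grip_force: 0.0
```

View pics/s11.png

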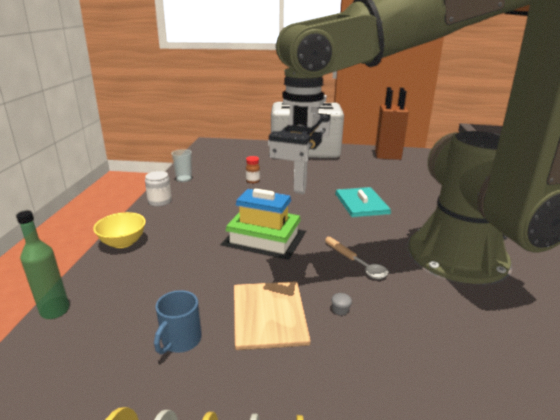

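The stack at (263,220) is level and closed, and the mug at (178,322) and jar at (253,170) are both upright. Handing in.

```bash
python3 -c "
from station import ctrl
print(ctrl.hand_in())"
```

```text
the job is handed in; nothing more can be done
None
```

The lunch set is packed and handed in at about 42 s: all three muffins are in the tub under the green lid, the yellow box is stacked on it with the cheese inside, and the blue lid is on. Both lids measured home and level at each end, and the mug and jar are still standing.

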